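# Refit the lever of a tortilla press

### The arm

A 6-joint arm with a two-finger parallel gripper is mounted at the origin on the work surface. World frame = base frame: x ahead of the robot, y to its left, z up, the work surface at z = 0. Lengths are in mm, angles in rad, forces in N, time in s.
With the tool pointing down it reaches from about 350 to 975 mm from the base axis. Payload 7.1 kg.
Tool frame: the origin (TCP) lies on the front face of the gripper's body, between the roots of the fingers; the fingertips stand 80 mm ahead of it and the grasp point (between the pads) lies 61 mm ahead of it (env.tips_ahead is the distance from the TCP to the fingertips, in mm); z points along the fingers, y is the line along which they close (so a half turn about z gives the same grasp; the last joint's range is limited). The gripper opens to 88 mm and grips with 3 to 60 N. Pads are 20 mm wide; open, the fingers measure 115 mm over their backs; the gripper's body (75 mm by 178 mm) begins 61 mm behind the grasp point.
Start: joints at [1.298, 0.423, 1.63, -0, 1.089, -0.019], TCP at [156.896, 604.97, 302.675] pointing down, gripper open.
Joint ranges: [-3, 3], [-0.9, 2.11], [0.09, 2.58], [-1.31, 4.45], [0.11, 2.69], [-2.54, 2.54]. Speed limits (rad/s): [2.39, 2.39, 3.01, 3.14, 3.14, 3.14].

### API

Orientations are given as a unit quaternion [x, y, z, w].
In Python, from station import env, set_gripper, viewer, workorder gives the robot as it stands. Calls block until the motion is done:
- env.reach(position, orientation): joint-space move of the TCP to a pose.
- env.move_l(position, rot=None, rate=150, f_stop=None): straight line of the TCP; rot=None keeps the orientation; rate is the mean speed in mm/s. With f_stop (N) it stops when the force on the tool has changed by that much, and returns True; else False.
- env.move_joints(angles): joint-space move.
- set_gripper(opening): finger opening in mm; the grip force is fixed at half the most; returns when the fingers have stopped.
- env.hold(seconds).
- env.ik(position, orientation): joint angles nearest the present ones, or None.
- env.read_state(): the state.
- viewer.camera(name): name is "side" or "top"; returns the picture (480x640x3 uint8, blue, green, red); there is no depth.
- viewer.camera_params(name): a dict with "fx", "fy", "cx", "cy" (pixels), "pose" (4x4, takes a point from camera to world coordinates). Camera axes: x right, y up, looking along -z (the intrinsics and any distortion apply to the point x, -y, -z); pixel columns grow to the right and rows downward; lengths in mm; the calibration is good to about 2 mm. A picture is of the moment at which its call begins. camera_params takes no time and is no camera call.
A pose or a line that the arm cannot do raises env.IKError and nothing moves.
- workorder.sign_off(): hands the job in; it is judged then, once.
The state is a dict: "time_s": time; "qpos": joint angles; "dq": joint speeds; "tau": joint torques, N m; "tool_pos": TCP position; "orientation": TCP orientation; "force": force on the tool from outside, world axes, zero at the start; "wrist_torque": the same for the moment, N m; "width": finger opening in mm; "grip_force": force on a finger pad.
Only numpy, scipy, OpenCV 4.12 (cv2) and the standard library are available. Lean on these libraries where they do the work, as an engineer would, in place of code of your own. Each camera call takes 0.05 s, during which the arm holds its last target. There are 200 camera calls.

### The job

The tortilla press is back from the wash: slide its loose lever along the top until the lever's eye is fully home and square in the fork, then push the waiting pivot pin right through the fork and the lever's eye until its head is up against the fork. Leave the other things on the cart where they are.

Things in the scene. Friction and masses are not known exactly. Their poses are not given: they have to be found in the camera images.
- press: Dark iron tortilla press, shut, fixed to the cart by its suction feet. Origin: on the cart top under the centre of its round plates (165 mm diameter; flat top 30 mm above the cart). Own z up; own y runs from the low plate hinge (out to y -101 mm, 29 mm high) to the fork for the lever at the +y end (out to y 128 mm).
- fork (a point): Middle of the fork, on the line of its pin holes: press x 0, y 108, z 44 mm; axes as the press. Two ears (58 mm high) leave a 28 mm slot (x -14 to 14 mm), its floor level with the plate top, its flared mouth at press y 83 to 93 mm, its stop wall 14 mm beyond this point in +y. The 11 mm holes run along x.
- boss_mouth (a point): Centre of the outer mouth of the pin hole in the long round boss (23 mm diameter) of the fork's -x ear: press x -50, y 108, z 44 mm. This ear with its boss spans press x -50 to -14 mm.
- far_ear (a point): Centre of the outer mouth of the pin hole in the fork's +x ear (press x 26, y 108, z 44 mm). This ear spans press x 14 to 26 mm.
- lever: Loose steel lever, 0.3 to 0.6 kg, 200 mm long, flat on the upper plate, about along press y. Origin: centre of the eye at its +y end (28 mm diameter, 26 mm wide, 13 mm bore along x). Flat underside 14 mm below. Home: eye against the stop wall, origin at point fork; starts 24 to 42 mm short. It slides with 1 to 5 N.
- lever_end (a point): Centre of the flat end face of the lever's black plastic grip, 186 mm from the eye's centre; the face looks along the lever's own -y and is 26 mm wide, 20 mm high (30 to 50 mm above the cart). The grip is 94 mm long; ahead of it the steel arm is 18 mm wide. Axes as the lever.
- pin: Loose, lightly oiled bright steel pivot pin, 70 g, along press x, its tip started in the boss, held only by that hole (its head droops about 4 mm). Origin: crown of its domed head (22 mm diameter, 12 mm thick); own x runs from head to tip. Shank 10 mm thick, 82 mm long. A push of a few N along press x slides it.
- pin_tip (a point): Tip of the pin (its last 10 mm taper to 4 mm), 94 mm from the crown of the head. At the start its press x is -20 to -16 mm; pushed home, with the head against the boss, it is 32 mm, 6 mm out of the +x ear, and the crown is at press x -62 mm.
- salt_pig: White ceramic salt pig (round pot with a round mouth in its side), 100 mm diameter, 102 mm high; origin under its centre. Bystander.
- custard_cup: Glass custard cup, 82 mm across the rim, 50 mm high; origin under its centre. Bystander.
- baking_cup: Silicone baking cup, 72 mm across the rim, 36 mm high; origin under its centre. Bystander.
- clothes_peg: Plastic clothes peg lying flat, 75 mm long, 9 mm high; origin under its centre. Bystander.

How it is judged:
By the outcome, as a careful person would: the job done as asked, in the order asked, and still so for the second after the job is handed in, with the robot touching nothing.
It also fails if it takes over 56 s, if anything falls off the work surface, if the arm or the gripper's body presses on something with over 40 N, if the wrist force passes 120 N, or if a joint passes its speed limit or range.

## Working session

There is one attempt and no reset: what is moved stays moved. The work goes in short steps, each a Python script; the robot and the scene stay as the last script left them, time stands still between calls to the robot, and variables do not carry over. Pictures are saved under pics/ and viewed, at most 10 in all, crops included, and the job is handed in when it is done.

```bash
mkdir -p pics; ls
python3 - <<'E'
from station import env, viewer
import cv2
for n in("side","top"):
    cv2.imwrite(f"pics/{n}0.png",viewer.camera(n)); p=viewer.camera_params(n); print(n,p)
print(env.read_state())
E
```

```text
pics
side {'fx': 434.6517696975561, 'fy': 434.6517696975561, 'cx': 316.58278000621124, 'cy': 240.86445258449436, 'pose': array([[-8.57426320e-01,  3.51441583e-01, -3.75910786e-01,
         2.95935338e+02],
       [-5.14183729e-01, -6.14695463e-01,  5.98134250e-01,
         5.26190416e+02],
       [-2.08614069e-02,  7.06143258e-01,  7.07761613e-01,
         6.67326160e+02],
       [ 0.00000000e+00,  0.00000000e+00,  0.00000000e+00,
         1.00000000e+00]])}
top {'fx': 469.77687382963177, 'fy': 469.77687382963177, 'cx': 318.08840086255725, 'cy': 238.72713409688643, 'pose': array([[ 1.69949944e-02,  9.95523610e-01, -9.29726384e-02,
         5.35644249e+02],
       [-9.98823864e-01,  1.26808043e-02, -4.67983480e-02,
         1.56732032e+00],
       [-4.54098925e-02,  9.36586276e-02,  9.94568250e-01,
         7.62537433e+02],
       [ 0.00000000e+00,  0.00000000e+00,  0.00000000e+00,
         1.00000000e+00]])}
{'time_s': 0.1, 'qpos': array([ 1.29800912e+00,  4.23763067e-01,  1.63060558e+00, -1.47810294e-05,
        1.08860445e+00, -1.90235171e-02]), 'dq': array([-9.12723956e-05, -2.36750111e-03, -2.87357891e-03,  4.82526921e-04,
       -1.89349394e-03, -1.96732293e-03]), 'tau': array([ 2.44187240e-04, -5.45609987e+01, -2.74319923e+01,  6.44855713e-02,
        1.88354863e-02, -1.24535262e-06]), 'tool_pos': array([156.79199668, 604.60783706, 301.98334511]), 'orientation': array([ 1.26538240e-01,  9.91961490e-01, -6.83839922e-04, -9.38742350e-05]), 'force': array([-0.00107678, -0.59805156, -0.18754967]), 'wrist_torque': array([ 0.03198296,  0.03428321, -0.03591432]), 'grip_force': 0.0, 'width': 87.81490056831457}
```

View pics/top0.png

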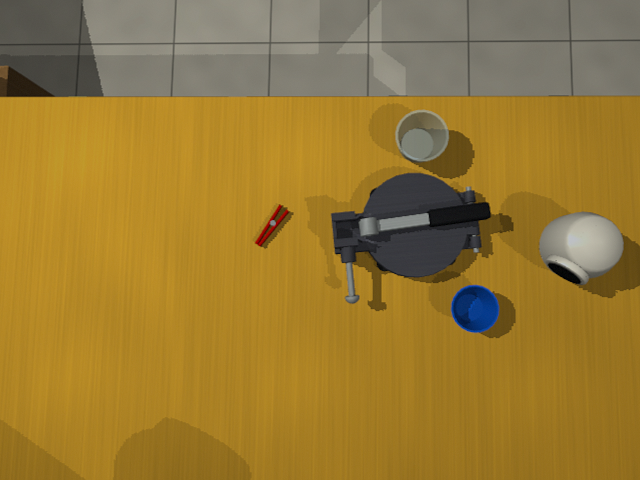

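View pics/side0.png

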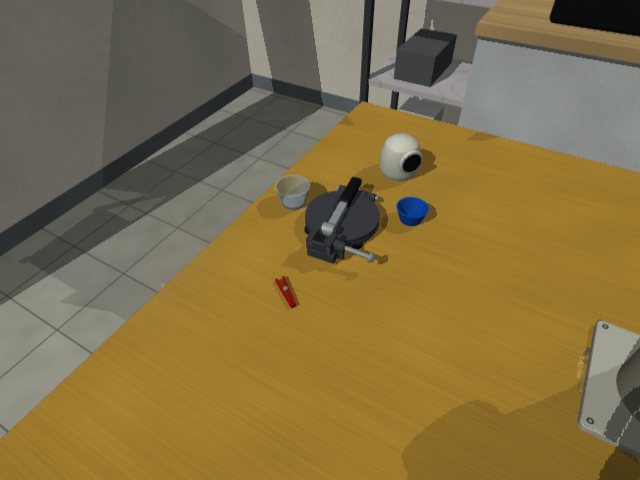

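The top view shows the press plate centred near (415,225), with the fork at about (345,230), the pin head at (351,298) and the lever grip end at (489,211). Press axes are therefore roughly the world axes. The side view shows the same arrangement. I'll zoom in.

```bash
cat > h.py <<'E'
import numpy as np, cv2
from station import env, set_gripper, viewer, workorder
def ray(n,u,v):
    p=viewer.camera_params(n);T=p["pose"]
    d=T[:3,:3]@np.array([(u-p["cx"])/p["fx"],-(v-p["cy"])/p["fy"],-1.0])
    return T[:3,3],d
def onz(n,u,v,z):
    o,d=ray(n,u,v); return o+d*(z-o[2])/d[2]
def proj(n,P):
    p=viewer.camera_params(n);T=p["pose"]
    c=T[:3,:3].T@(np.asarray(P,float)-T[:3,3])
    return np.array([p["cx"]+p["fx"]*c[0]/-c[2],p["cy"]+p["fy"]*c[1]/c[2]])
E
python3 - <<'E'
import cv2
t=cv2.imread("pics/top0.png");s=cv2.imread("pics/side0.png")
a=cv2.resize(t[160:310,320:520],None,fx=4,fy=4,interpolation=cv2.INTER_CUBIC)
b=cv2.resize(s[165:285,280:440],None,fx=5,fy=5,interpolation=cv2.INTER_CUBIC)
f=lambda x:cv2.convertScaleAbs(x,alpha=1.8,beta=10)
cv2.imwrite("pics/t1.png",f(a));cv2.imwrite("pics/s1.png",f(b))
E
```

```text
(no output)
```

View pics/t1.png

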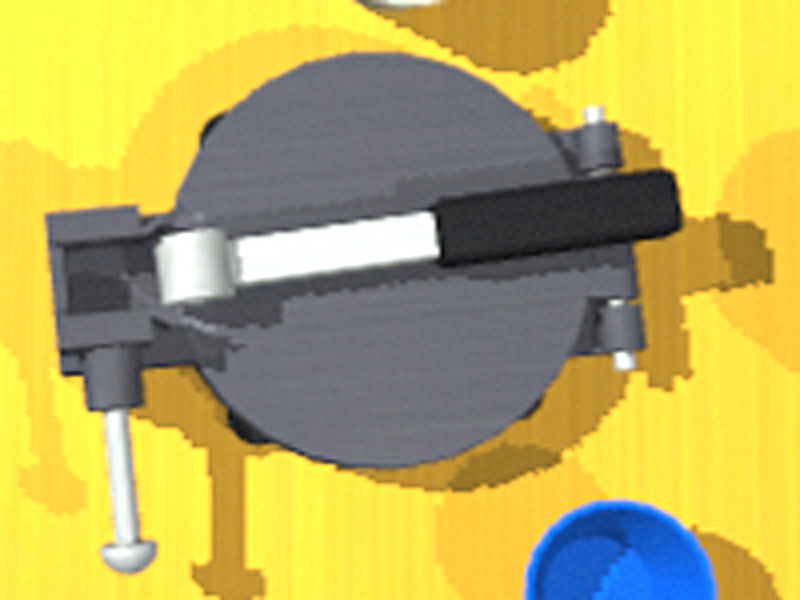

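View pics/s1.png

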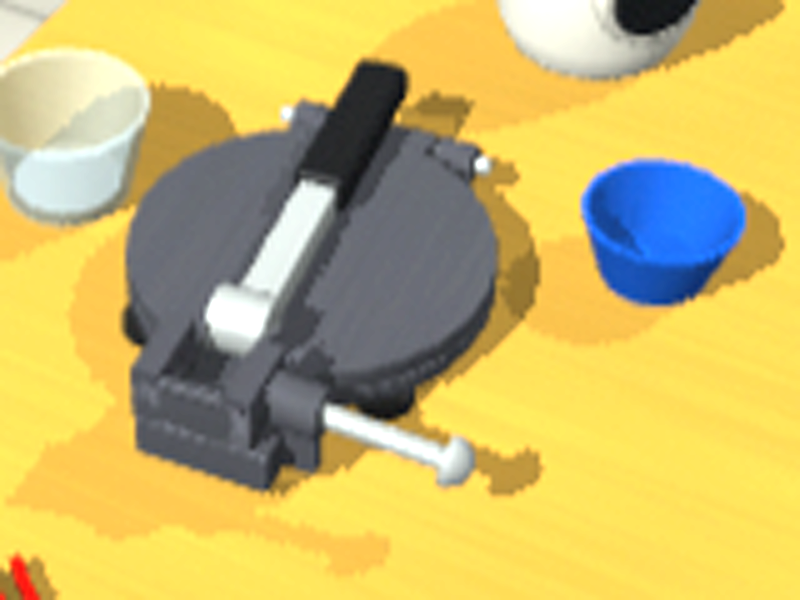

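Zoomed crop pixels that matter:
- **Top view:** plate spans x 178–590 and y 52–467. The lever eye's left edge is at x≈157 and the grip end face runs (668,170)–(681,228). The pin head is at (130,556), the hinge pins are at (595,112) and (625,362), and the fork's end edge runs (48,215)–(63,373).
- **Side view:** the pin head is at (457,460).

Run:
```python
from h import *
np.set_printoptions(precision=1,suppress=True)
def T(c,r,z): return onz("top",320+(c+.5)/4-.5,160+(r+.5)/4-.5,z)
def S(c,r,z): return onz("side",280+(c+.5)/5-.5,165+(r+.5)/5-.5,z)
im=cv2.imread("pics/top0.png")
hsv=cv2.cvtColor(im,cv2.COLOR_BGR2HSV)
m=((hsv[...,1]<90)&(hsv[...,2]<90)).astype(np.uint8); m[:160]=0;m[310:]=0;m[:,:320]=0;m[:,510:]=0
c=max(cv2.findContours(m,cv2.RETR_EXTERNAL,cv2.CHAIN_APPROX_NONE)[0],key=cv2.contourArea)[:,0]
P=np.array([onz("top",u,v,30)[:2] for u,v in c]); cen=T(383,260,30)[:2]
for k in range(10):
    r=np.linalg.norm(P-cen,axis=1); s=P[abs(r-82.5)<(6 if k<3 else 2.5)]
    A=np.c_[2*s,np.ones(len(s))]; x=np.linalg.lstsq(A,(s**2).sum(1),rcond=None)[0]; cen=x[:2]
print("plate",cen,"R",np.sqrt(x[2]+cen@cen),len(s),len(P))
def ang(a,b): d=b-a; return np.degrees(np.arctan2(d[1],d[0]))
print("forkedge",ang(T(63,373,58),T(48,215,58)), T(48,215,58),T(63,373,58))
print("hingepin",ang(T(625,362,20),T(595,112,20)))
print("pin axis",ang(T(130,553,40),T(117,412,44)))
print("lever", end:='')
e=T(675,199,50); g=T(193,266,58); print(e,g,ang(e,g)-90,np.linalg.norm((e-g)[:2]))
print("lever bottom edge right",ang(T(438,262,45),T(240,284,45))-90)
# pin head triangulate
def tri(a,b):
    o1,d1=a;o2,d2=b
    M=np.c_[d1,-d2]; t=np.linalg.lstsq(M,o2-o1,rcond=None)[0]
    p,q=o1+d1*t[0],o2+d2*t[1]; return (p+q)/2,np.linalg.norm(p-q)
f=lambda c,r:ray("top",320+(c+.5)/4-.5,160+(r+.5)/4-.5)
h=lambda c,r:ray("side",280+(c+.5)/5-.5,165+(r+.5)/5-.5)
print("head",tri(f(130,557),h(459,461)))
print("grip end top mid",tri(f(674,199),h(385,68)))
```

```text
plate [ 628.5 -112.4] R 81.41164265774248 203 456
forkedge 6.188814898344757 [640.3  14.9  58. ] [580.5   8.4  58. ]
hingepin 5.946442637361512
pin axis 5.985515432014414
lever 
[ 650.  -221.3   50. ] [621.5 -39.9  58. ] 8.930749138695603 183.64428449332553
lever bottom edge right 7.0887883588430896
head (array([512.1, -17.7,  42.1]), np.float64(0.49312318067783434))
grip end top mid (array([ 650.2, -221.6,   48. ]), np.float64(0.24106019948631346))
```

```bash
cat >> h.py <<'E'
YAW=np.radians(6.0); EX=np.array([np.cos(YAW),np.sin(YAW)]); EY=np.array([-EX[1],EX[0]])
PL=np.array([628.5,-112.4])
def W(x,y,z): return np.r_[PL+x*EX+y*EY,z]
def toP(p): d=np.asarray(p)[:2]-PL; return np.array([d@EX,d@EY])
def Q(ydeg): f=np.radians((ydeg+90)/2); return np.array([np.cos(f),np.sin(f),0,0])
QL=Q(6.0); QP=Q(96.0)
def st(): s=env.read_state(); print("t%.2f"%s["time_s"],"press",toP(s["tool_pos"]).round(1),"z%.1f"%s["tool_pos"][2],"F",s["force"].round(1),"w%.1f g%.1f"%(s["width"],s["grip_force"]))
E
python3 - <<'E'
from h import *
q0=env.read_state()["qpos"]
for q in (QL,Q(186.),QP,Q(-84.)): 
    for p in (W(0,-70,150),W(-80,108,110)): 
        r=env.ik(p,q); print(None if r is None else r.round(2))
env.reach(W(0,-70,160),QL)
env.move_l(W(0,-70,113.5),rate=80,f_stop=10); st()
set_gripper(24); st()
cv2.imwrite("pics/t2.png",viewer.camera("top"));cv2.imwrite("pics/s2.png",viewer.camera("side"))
s=cv2.imread("pics/s2.png");cv2.imwrite("pics/s2c.png",cv2.convertScaleAbs(cv2.resize(s[150:290,270:450],None,fx=4,fy=4,interpolation=cv2.INTER_CUBIC),alpha=1.8,beta=10))
E
```

```text
[-0.3   0.66  1.62 -0.    0.85 -0.4 ]
[-0.05  0.6   1.92 -0.    0.63 -0.15]
None
None
[-0.3   0.66  1.62 -0.    0.85 -1.97]
[-0.05  0.6   1.92 -0.    0.63 -1.72]
[-0.3   0.66  1.62 -0.    0.85  1.17]
[-0.05  0.6   1.92 -0.    0.63  1.42]
t4.09 press [  0.1 -70.1] z113.3 F [-0.4 -0.9  0.4] w87.7 g0.0
t5.08 press [  0.3 -70.1] z113.6 F [ 2.2  0.2 -0.4] w25.6 g29.9
```

View pics/s2c.png

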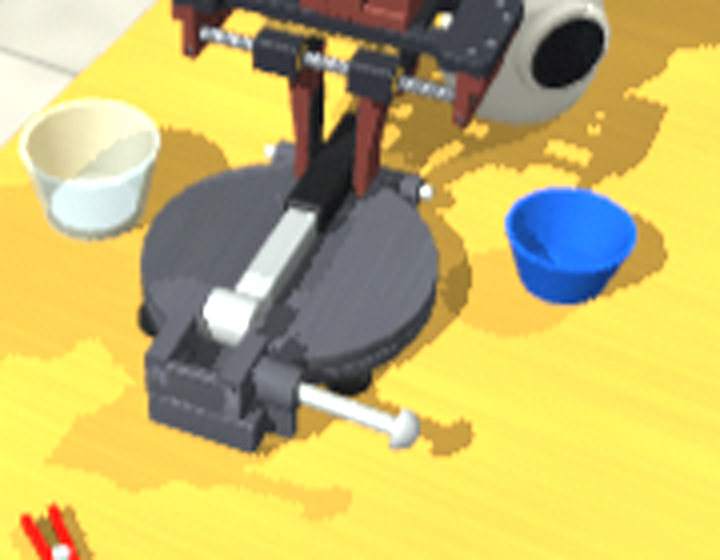

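The lever grip is held at 25.6 mm width, and the eye at crop (228,312) is lined up with the slot. Next I slide it in.

Run:
```python
from h import *
print(env.move_l(W(0,-45,113.5),rate=40,f_stop=15)); st()
print(env.move_l(W(0,-20,113.5),rate=20,f_stop=15)); st()
env.hold(.2); st()
cv2.imwrite("pics/s3.png",viewer.camera("side"))
s=cv2.imread("pics/s3.png");cv2.imwrite("pics/s3c.png",cv2.convertScaleAbs(cv2.resize(s[170:280,280:420],None,fx=5,fy=5,interpolation=cv2.INTER_CUBIC),alpha=1.8,beta=10))
```

```text
False
t5.96 press [ -0.  -44.2] z113.6 F [-0.5  2.6  4.9] w25.6 g29.9
True
t6.64 press [  0.5 -35.6] z113.6 F [ 0.7 -1.2  2.1] w25.4 g30.0
t6.84 press [  0.5 -35.6] z113.6 F [ 2.6 -1.1  1.6] w25.6 g30.0
```

View pics/s3c.png

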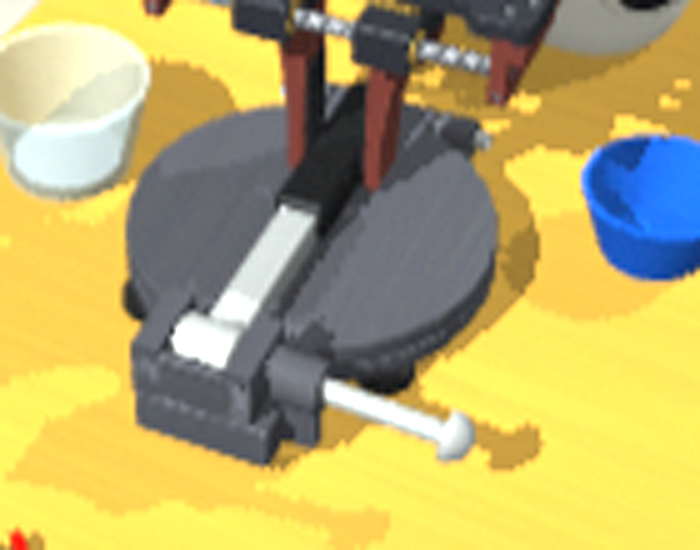

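The eye is now in the slot, with its front edge at the stop wall (crop ~(205,350)). I'll release, then confirm it is home with a square push on the grip's end face.

Run:
```python
from h import *
set_gripper(50); env.move_l(W(0,-35.6,145)); set_gripper(0)
env.move_l(W(0,-115,145)); env.move_l(W(0,-115,115)); env.hold(.1); st()
print(env.move_l(W(0,-70,115),rate=25,f_stop=14)); st()
s=env.read_state()["tool_pos"]; print("end y approx",toP(s)[1]+10)
p=toP(s); env.move_l(W(0,p[1]-25,115)); env.move_l(W(0,p[1]-25,160))
env.reach(W(-150,108,170),QP); st()
for n in("top","side"): cv2.imwrite(f"pics/{n}4.png",viewer.camera(n))
t=cv2.imread("pics/top4.png");cv2.imwrite("pics/t4c.png",cv2.convertScaleAbs(cv2.resize(t[160:310,320:520],None,fx=4,fy=4,interpolation=cv2.INTER_CUBIC),alpha=1.8,beta=10))
```

```text
t9.83 press [   0.4 -114.6] z115.5 F [0.4 0.2 1.1] w0.3 g0.0
True
t10.91 press [  0.6 -89.8] z115.2 F [ 0.8 -2.1  1.3] w1.0 g1.0
end y approx -79.82061323387008
t12.85 press [-149.5  107.8] z169.7 F [-0.1 -0.4  0.1] w0.8 g0.0
```

View pics/t4c.png

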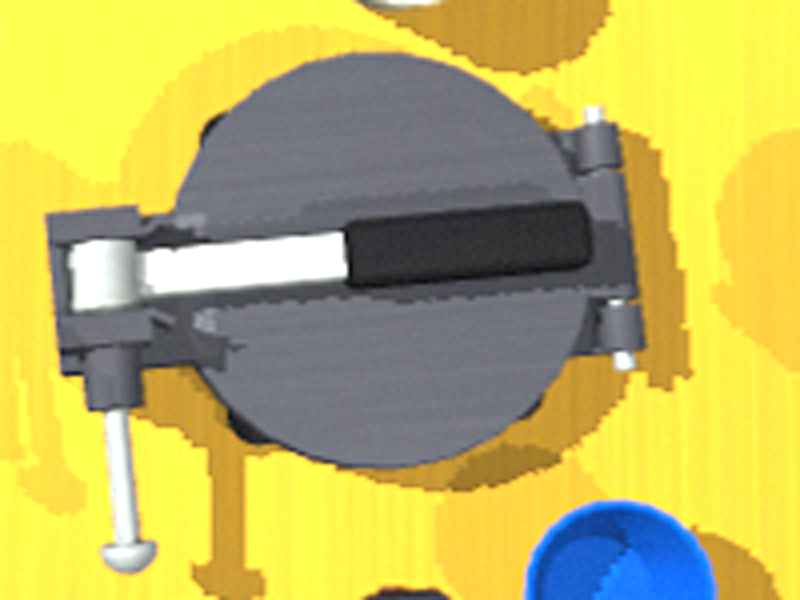

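The lever is home and parallel to the press axis, with the eye at crop (103,275). The pin is untouched, with its head at (130,556), so I push it now.

Run:
```python
from h import *
env.move_l(W(-150,107.5,108)); env.hold(.1); st()
for x,r in ((-118,40),(-100,25),(-85,25),(-55,20)):
    print(x,env.move_l(W(x,107.5,108),rate=r,f_stop=15)); st()
    if abs(toP(env.read_state()["tool_pos"])[0]-x)>3: break
for n in("top","side"): cv2.imwrite(f"pics/{n}5.png",viewer.camera(n))
s=cv2.imread("pics/side5.png");cv2.imwrite("pics/s5c.png",cv2.convertScaleAbs(cv2.resize(s[170:280,280:420],None,fx=5,fy=5,interpolation=cv2.INTER_CUBIC),alpha=1.8,beta=10))
```

```text
t13.62 press [-149.4  107.3] z108.7 F [ 0.1 -0.1  0.6] w0.2 g0.0
-118 False
t14.57 press [-118.9  107.6] z107.7 F [-5.2 -0.9  1.9] w0.5 g2.4
-100 True
t15.05 press [-112.9  108.1] z106.7 F [1.1 0.7 0.5] w0.5 g0.0
```

View pics/s5c.png

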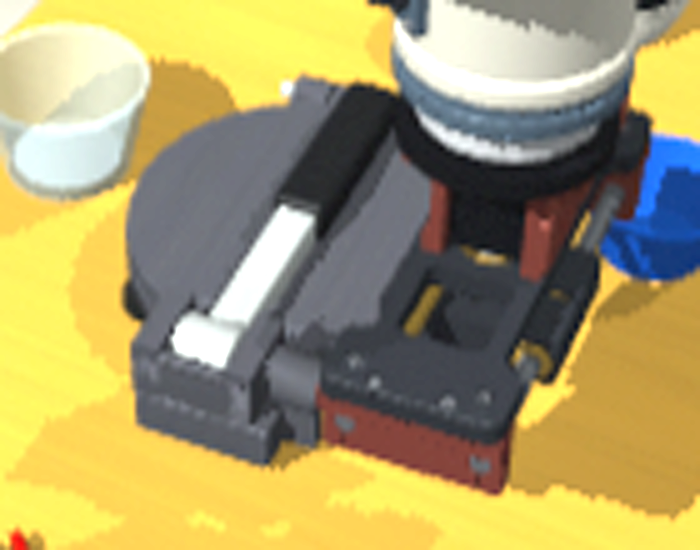

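Contact stopped early, with the crown at about -103 and the tip just into the eye. Before pushing harder I'll check how far home the lever is.

Run:
```python
from h import *
np.set_printoptions(precision=2,suppress=True)
im=cv2.imread("pics/top4.png");g=cv2.cvtColor(im,cv2.COLOR_BGR2GRAY)
im0=cv2.imread("pics/top0.png");g0=cv2.cvtColor(im0,cv2.COLOR_BGR2GRAY)
# black grip mask, min-area rect in press coordinates at z=50
for nm,G in (("start",g0),("now",g)):
    m=(G<24).astype(np.uint8); m[:190]=0;m[260:]=0;m[:,:395]=0;m[:,505:]=0
    m=cv2.morphologyEx(m,cv2.MORPH_OPEN,np.ones((3,3)))
    c=max(cv2.findContours(m,0,1)[0],key=cv2.contourArea)[:,0]
    P=np.array([toP(onz("top",u,v,50)) for u,v in c],np.float32)
    r=cv2.minAreaRect(P); print(nm,r, cv2.boxPoints(r).tolist())
    m=(G>110).astype(np.uint8)
    hsv=cv2.cvtColor(im if nm=="now" else im0,cv2.COLOR_BGR2HSV); m&=(hsv[...,1]<60).astype(np.uint8)
    m[:205]=0;m[245:]=0;m[:,:325]=0;m[:,432:]=0
    c=max(cv2.findContours(m,0,1)[0],key=cv2.contourArea)[:,0]
    P=np.array([toP(onz("top",u,v,55)) for u,v in c]); e=P[P[:,1]>P[:,1].max()-25]
    print("steel y",P[:,1].min(),P[:,1].max(),"eye x",e[:,0].min(),e[:,0].max())
print(g[222:238,328:350])
```

```text
start ((6.9141998291015625, -65.81266021728516), (26.22926139831543, 90.9535903930664), 2.908306360244751) [[-8.490928649902344, -21.059846878051758], [-3.876150131225586, -111.89628601074219], [22.31932830810547, -110.56547546386719], [17.70454978942871, -19.729034423828125]]
steel y -19.154502681408893 55.463070504225605 eye x -6.19592553770165 10.29730557032315
now ((-0.38638782501220703, -31.781402587890625), (91.89771270751953, 25.94578742980957), 89.87374877929688) [[-13.460497856140137, -77.7015609741211], [12.48522663116455, -77.75873565673828], [12.687722206115723, 14.138755798339844], [-13.258002281188965, 14.195930480957031]]
steel y 15.647153648475552 90.96764935589799 eye x -7.943866919582011 8.460315418120969
[[127 129 131 112  65  57  57  45  35  49  99 142 149 160 168 168 155 144
  134 126 117 108]
 [127 128 132 116  77  56  61  51  37  88 126 137 146 155 164 163 151 141
  131 124 116 108]
 [127 128 132 115  78  57  61  51  46  98 132 134 145 154 164 162 152 140
  132 125 116 108]
 [128 129 131 114  75  58  60  49  51 100 129 135 144 155 164 162 152 140
  132 127 119 
[... 421 characters left out ...]
4 137 144 152 155 157 152 141
  134 129 123 113]
 [127 128 131 129 112  67  58  57  48  42  95 137 145 151 154 156 149 139
  134 129 122 113]
 [127 129 129 128 112  66  56  58  50  38  95 136 145 151 152 152 148 139
  134 128 122 114]
 [127 130 130 129 116  76  57  59  50  36  95 136 145 150 151 148 145 136
  131 125 119 112]
 [127 130 130 129 117  78  56  59  50  36  95 136 144 147 145 146 143 137
  132 126 122 112]
 [128 130 128 128 114  75  54  59  49  51 101 137 141 145 143 147 148 143
  137 132 126 116]
 [128 130 128 128 119  86  56  57  46  52 106 138 142 142 144 139 123 109
  107 107  97  86]
 [127 131 129 126 119  87  53  50  43  41  76  97  93  80  76  76  68  69
   71  68  63  58]]
```

The lever is home (end at y -77.7, expected -78) and square to 0.1°, so the stop came from the pin itself. I'll re-push in small steps and watch the force.

Run:
```python
from h import *
env.move_l(W(-122,107.5,108)); env.hold(.1); st()
print(env.move_l(W(-110,107.5,108),rate=20,f_stop=8)); st()
x=toP(env.read_state()["tool_pos"])[0]
for i in range(6):
    x+=1.5; r=env.move_l(W(x,107.5,108),rate=15,f_stop=20); print(r); st()
    if r: break
env.move_l(W(-150,107.5,108)); env.move_l(W(-150,107.5,160)); env.reach(W(-190,60,200),QP); st()
for n in("top","side"): cv2.imwrite(f"pics/{n}6.png",viewer.camera(n))
t=cv2.imread("pics/top6.png");s=cv2.imread("pics/side6.png")
f=lambda a:cv2.resize(a,(400,400),interpolation=cv2.INTER_CUBIC)
cv2.imwrite("pics/c6.png",cv2.convertScaleAbs(np.hstack([f(t[205:305,315:415]),f(s[205:275,300:370])]),alpha=1.8,beta=10))
```

```text
t15.50 press [-121.9  107.4] z108.1 F [-0.5 -0.3 -0.2] w0.4 g0.0
False
t16.25 press [-109.9  107.5] z108.0 F [-0.3 -1.2  0.3] w0.5 g0.1
False
t16.50 press [-108.4  107.5] z108.0 F [-1.1 -0.1 -0.2] w0.5 g0.2
False
t16.75 press [-106.8  107.5] z108.0 F [-0.5 -0.6  0.1] w0.7 g0.3
False
t17.00 press [-105.2  107.5] z108.0 F [-0.1  0.2  0.7] w0.5 g0.2
False
t17.25 press [-103.7  107.5] z108.0 F [-1.2 -0.1 -0. ] w0.6 g0.1
False
t17.50 press [-102.3  107.5] z108.0 F [-0.5 -0.  -0.2] w0.5 g0.0
False
t17.75 press [-100.8  107.5] z108.0 F [0.  0.1 0.1] w0.7 g0.0
t19.12 press [-190.3   59.5] z199.7 F [ 0.3 -0.1 -0.8] w0.5 g0.0
```

View pics/c6.png

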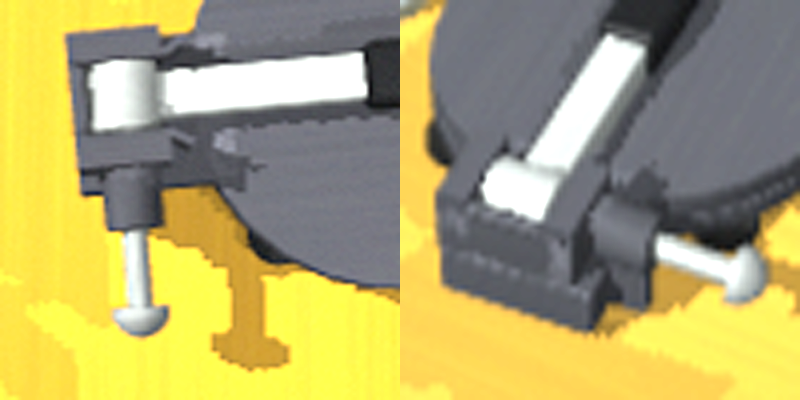

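The pin had in fact slid on, probably coasting on the oil: the head crown is now at about press x -91, straight, with 29 mm of shank showing. I'll keep going slowly.

Run:
```python
from h import *
env.reach(W(-150,107.5,150),QP); env.move_l(W(-125,107.5,108)); env.hold(.1); st()
for k in range(8):
    r=env.move_l(W(-60,107.5,108),rate=15,f_stop=15); print(r); st()
    x=toP(env.read_state()["tool_pos"])[0]
    if x>-75: break
    env.hold(.1)
    if env.read_state()["time_s"]>30: break
```

```text
t20.21 press [-125.3  107.2] z108.8 F [-0.4  0.2 -0.2] w0.8 g0.0
True
t23.54 press [-71.5 107.8] z106.6 F [-0.6 -0.  -0.2] w0.7 g0.2
```

Run:
```python
from h import *
env.move_l(W(-76,107.5,108),rate=20)
print(env.move_l(W(-60,107.5,108),rate=20,f_stop=12)); st()
env.move_l(W(-110,107.5,108)); env.move_l(W(-150,107.5,160)); env.reach(W(-190,60,200),QP); st()
for n in("top","side"): cv2.imwrite(f"pics/{n}7.png",viewer.camera(n))
t=cv2.imread("pics/top7.png");s=cv2.imread("pics/side7.png")
f=lambda a:cv2.resize(a,(400,400),interpolation=cv2.INTER_CUBIC)
cv2.imwrite("pics/c7.png",cv2.convertScaleAbs(np.hstack([f(t[190:290,315:415]),f(s[205:275,290:360])]),alpha=1.8,beta=10))
g=cv2.cvtColor(t,cv2.COLOR_BGR2GRAY)
m=(g<24).astype(np.uint8); m[:190]=0;m[260:]=0;m[:,:395]=0;m[:,505:]=0
m=cv2.morphologyEx(m,cv2.MORPH_OPEN,np.ones((3,3)))
c=max(cv2.findContours(m,0,1)[0],key=cv2.contourArea)[:,0]
print(cv2.minAreaRect(np.array([toP(onz("top",u,v,50)) for u,v in c],np.float32)))
for x in (-62,-50,26,32): print(x,proj("top",W(x,108,44)),proj("side",W(x,108,44)))
```

```text
True
t24.42 press [-71.  107.7] z107.1 F [-0.5 -0.8  0.7] w0.6 g0.2
t25.80 press [-189.6   59.3] z200.0 F [ 0.8 -1.2 -0.1] w0.4 g0.0
((-0.3758087158203125, -31.687976837158203), (91.74060821533203, 25.899314880371094), 89.95098876953125)
-62 [348.26922164 269.99333795] [350.36056202 250.16980408]
-50 [347.53210399 262.1481443 ] [344.74284269 248.40766371]
26 [342.91890085 213.04950666] [310.26195924 237.59185873]
32 [342.55871073 209.21597856] [307.61790141 236.76248282]
```

View pics/c7.png

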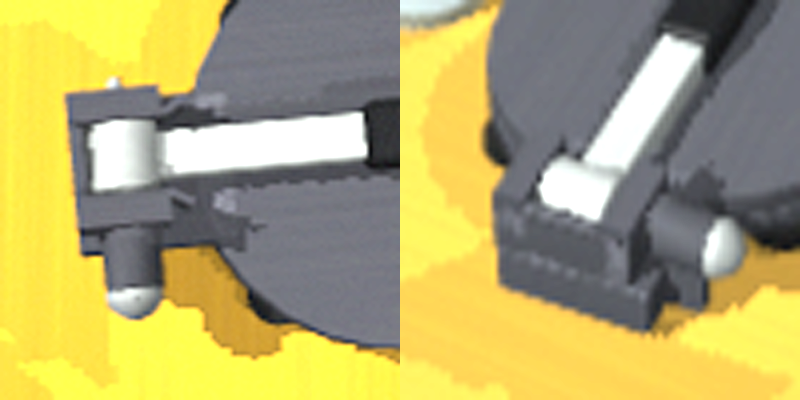

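The pin head sits flush on the boss (crop (135,300)) and the tip shows beyond the far ear (crop (113,82)). The lever is still home and square, so I'm handing in.

```bash
python3 -c "
from h import *
print(workorder.sign_off())"
```

```text
the job is handed in; nothing more can be done
None
```

The lever is fully home and square in the fork, the pin is through the fork and the lever's eye with its head against the boss, the other items were not touched, and the job was handed in at about 26 s.

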